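# Pump up the splice-closure tester and hold its test valve in the green

### The job

Leak-test the splice closure: give the hand pump at least three full strokes, each time pushing the lever right down to its stop and letting it come all the way back up. Then press the green valve cap until the gauge's needle stands in the green arc, keep it there for two seconds or more, and finish while still holding it pressed there. Never drive the needle into the red, do not press the red vent cap, and leave the loose things on the bench where they are.

Things in the scene. Friction and masses are not known exactly. Their poses are not given: they have to be found in the camera images.
- pump: hand pump screwed to the bench: dark steel base plate 200 x 115 mm, aluminium barrel, two blue cheeks 122 mm tall that carry the hinge pin. The origin is on the bench roughly below the lever's grip; +x runs from the grip to the hinge (the base plate spans x = 63 to 263 mm), y runs along the grip bar. Turned by up to 0.2 rad from the world axes.
- pump_lever (a joint): angle of the pump's sprung lever, rad: 0 = up at rest (the lever rises 0.45 rad above level from the hinge to the grip), 0.6 = down on its stop (0.15 rad below level). Pushing the grip down increases it. The spring lifts the lever by itself when let up; at the grip the push needed grows from about 3 N at the top to about 11 N at the bottom.
- pump_grip (a point): centre of the lever's grip, a level black rubber bar 24 mm thick and 110 mm long (along the pump's y) with orange end rings, 200 mm from the hinge axis; 187 mm above the bench when up, 70 mm when down. Push on it from above.
- pump_hinge (a point): fixed hinge axis of the lever, 100 mm above the bench, 190 mm from the pump's origin along the pump's x; the axis is parallel to the pump's y.
- test_cap (a point): green round cap of the test valve, 48 mm across, flat top; this point is the centre of the TOP face, 134 mm above the bench at rest. It moves straight down when pushed and springs back when let go. The grey valve block under it is 80 x 80 mm, 70 mm tall; a round gauge, 92 mm across, face up and 78 mm above the bench, is centred 115 mm from the cap towards the far side (+x of the valve).
- test_plunger (a joint): travel of the green cap, m: 0 = up, 0.030 = on its stop. It takes about 2 N to start and about 8 N at 0.015. The gauge's needle is in the green arc from 0.012 to 0.018 and reaches the red arc at 0.023.
- needle (a joint): angle of the gauge's black needle, rad: 0 at rest, turning clockwise seen from above by 0.1 rad for every millimetre of the green cap's travel; green arc from 1.2 to 1.8, red arc from 2.3 to 3.0.
- vent_cap (a point): red round cap of the vent valve, the same size and height as the green one (point at the centre of the top face) on a like grey block, without gauge. To be left alone. The pump and the two valves stand side by side in any order.
- vent_plunger (a joint): travel of the red cap, m: 0 = up, 0.030 = down.
- cleaver: blue fibre cleaver with black and steel top parts, 75 x 60 x 70 mm, loose bystander; origin at the centre of its underside
- alcohol: bottle of cleaning alcohol with blue cap, 60 mm across, 150 mm tall, loose bystander; origin under its centre
- screwdriver: screwdriver, 160 mm long, lying on the bench along y, loose bystander
- tape: yellow roll of tape, 56 mm across, 19 mm high, lying flat, loose bystander; origin under its centre
- sleeve_dish: clear dish with white splice sleeves, 60 x 80 x 18 mm, loose bystander; origin under its centre

How it is judged:
On the way, in this order (a step that is already met when the one before it is completed fails the run):
1. pump lever all but down on its stop, first stroke (value of joint pump_lever above 0.52 rad), for 0.05 s.
2. pump lever back up, first stroke (value of joint pump_lever below 0.08 rad), for 0.1 s.
3. pump lever all but down on its stop, second stroke (value of joint pump_lever above 0.52 rad), for 0.05 s.
4. pump lever back up, second stroke (value of joint pump_lever below 0.08 rad), for 0.1 s.
5. pump lever all but down on its stop, third stroke (value of joint pump_lever above 0.52 rad), for 0.05 s.
6. pump lever back up, third stroke (value of joint pump_lever below 0.08 rad), for 0.1 s.
7. green valve held with the needle in the green arc for 2 s, pump lever up (value of joint test_plunger between 0.012 and 0.018 m and value of joint pump_lever below 0.08 rad), for 2 s.
At the end, for the whole second after the job is handed in: The robot is pressing the green cap (more than 2 N) at a travel between 12 and 18 mm, so that the needle stays in the green arc; the pump lever is up (within 0.08 rad) and the red cap is up (within 4 mm) (all of step 7 and value of joint vent_plunger below 0.004 m and contact force between any of the fingers, the arm and test_plunger above 2 N); the arm keeps its last pose, push and grip.
It fails at once if needle driven into the red (green cap pressed past 23 mm) (value of joint test_plunger above 0.023 m).
It fails at once if red vent cap pressed (more than 4 mm) (value of joint vent_plunger above 0.004 m).
It fails at once if a loose thing on the bench pushed away (more than 30 mm) (distance of any of cleaver, alcohol, screwdriver, tape, sleeve_dish from where it was at the start of the episode above 0.03 m).
It also fails if it takes over 64 s, if anything falls off the work surface, if the arm or the gripper's body presses on something with over 40 N, if the wrist force passes 120 N, or if a joint passes its speed limit or range.

### The arm

A 7-joint arm with a two-finger parallel gripper is mounted at the origin on the work surface. World frame = base frame: x ahead of the robot, y to its left, z up, the work surface at z = 0. Lengths are in m, angles in rad, forces in N, time in s.
With the tool pointing down it reaches from about 0.4 to 0.85 m from the base axis. Payload 4.5 kg.
Tool frame: the origin (TCP) lies where the fingers leave the gripper's body, on its centre line; the fingertips stand 64 mm ahead of it and the grasp point (between the pads) lies 45 mm ahead of it; z points along the fingers, y is the line along which they close (so a half turn about z gives the same grasp; the last joint's range is limited). The gripper opens to 88 mm and grips with 3 to 60 N. Pads are 18 mm wide; open, the fingers measure 123 mm over their backs; the gripper's body (75 mm by 187 mm) begins 45 mm behind the grasp point.
Start: joints at [-1.312, 0.689, -0.195, 1.565, 0.157, 0.902, -0.215], TCP at [0.139, 0.609, 0.303] pointing down, gripper open.
Joint ranges: [-3.01, 3.01], [-0.46, 2.08], [-1.47, 1.51], [0.13, 2.56], [-1, 4.14], [0.04, 2.09], [-2.66, 2.66]. Speed limits (rad/s): [2.57, 2.57, 3.14, 3.14, 3.14, 3.14, 3.14].

### API

Orientations are given as a unit quaternion [x, y, z, w].
In Python, from plant import r gives the robot as it stands.
- The arm moves only by the tool play_rows, never from a script. Its arguments are lists of equal length, an entry for each row: "translation": the shift along the tool's x, y, z in m, a list of three; "delta_rot": the turn, a rotation vector about the tool's x, y, z in degrees, a list of three; "grip": the opening, from -1 (shut) to 1 (fully open). In form: {"translation": [[x, y, z], ...], "delta_rot": [[rx, ry, rz], ...], "grip": [grip, ...]}. A call has 1 to 20 rows; each row shifts and turns the commanded pose from where the row before left it, along the tool's axes as they then stand; what a row does not reach is not made up. A row lasts 1/8 s, in which the tool goes at most 62.5 mm and 10.7 degrees, less where a joint would pass 70% of its speed; a pose out of reach is approached as far as the arm can. A call with a gripper value outside its range is refused whole. The fingers move at their own pace and stop on an object; "squeeze" is the grip in N (left out, the last holds). Time passes only in rows, so rows that do not move let the fingers close. It gives the time, the measured TCP pose, the force, the opening and the grip force at its end, in the units of the state.
- r.get_state(): the state, without advancing time (a new reading comes with each control period).
- r.snapshot(name): name is "side" or "top"; returns the picture (420x560x3 uint8, blue, green, red); there is no depth.
- r.get_calibration(name): a dict with "intrinsics" (3x3 intrinsics, pixels), "eye" and "rotation" of the camera in the world. Camera axes: x right, y up, looking along -z (the intrinsics and any distortion apply to the point x, -y, -z); pixel columns grow to the right and rows downward; lengths in m; the calibration is good to about 2 mm. A picture is of the moment at which its call begins. get_calibration takes no time and is no camera call.
- r.finish_job(): hands the job in; it is judged then, once.
Trained networks look in the newest picture that a camera, given by its name, has taken for a name from the list of things; names that differ only in an ending like _2 or _b are one class to them, and where a whole thing is asked for, a point or a joint stands for the part that bears it (a point fixed in the world has none). Each returns a list of dicts, best first, with "confidence" (0 to 1); they miss things now and then, are a little off and sometimes report something else, mostly with a low value. They report only what shows in the picture. A call takes as long as a camera call.
- r.look_for(camera, target): "point" ([x, y, z] in m, in world coordinates, good to about 4 mm: the middle of the surface that is visible of it).
- r.silhouettes(camera, target): "pixels" (420x560 bool, what is visible of it).
The state is a dict: "clock": time; "q": joint angles; "qd": joint speeds; "joint_torque": joint torques, N m; "tool_pos": TCP position; "eef_rot": TCP orientation; "contact_force": force on the tool from outside, world axes, zero at the start; "moment": the same for the moment, N m; "opening": opening from 0.0 (shut) to 1.0 (fully open); "finger_force": force on a finger pad.
Only numpy, scipy, OpenCV 4.12 (cv2) and the standard library are available. Lean on these libraries where they do the work, as an engineer would, in place of code of your own. Each camera call takes 0.05 s, during which the arm holds its last target. There are 200 camera calls.

## Working session

There is one attempt and no reset: what is moved stays moved. The work goes in short steps, Python scripts to look and compute and a tool call to move; the robot and the scene stay as the last step left them, time stands still between calls to the robot, and variables do not carry over. Pictures are saved under pics/ and viewed, at most 10 in all, crops included, and the job is handed in when it is done.

Besides the shell and the picture viewer there is one more tool, called after "Call:" as name(argument=value, ...) on one line, values as JSON. play_rows: Moves the arm, as the interface text tells. Its arguments: {"type":"object","properties":{"translation":{"type":"array","items":{"type":"array","items":{"type":"number"}}},"delta_rot":{"type":"array","items":{"type":"array","items":{"type":"number"}}},"grip":{"type":"array","items":{"type":"number"}},"squeeze":{"type":"number"}},"required":["translation","delta_rot","grip"]}

```bash
mkdir -p pics; python3 - <<'E'
from plant import r
import cv2,numpy as np
for c in("side","top"):
    cv2.imwrite(f"pics/{c}0.png",r.snapshot(c))
    k=r.get_calibration(c);print(c,np.round(k["eye"],3).tolist(),np.round(k["rotation"],3).tolist(),np.round(k["intrinsics"],1).tolist())
    for t in("pump_grip","pump_lever","pump","test_cap","vent_cap","needle","cleaver","alcohol","screwdriver","tape","sleeve_dish"):
        print(c,t,[(np.round(d["point"],3).tolist(),round(d["confidence"],2)) for d in r.look_for(c,t)[:2]])
s=r.get_state();print(s["clock"],s["tool_pos"],s["eef_rot"],s["contact_force"])
E
```

```text
side [0.462, 1.071, 1.01] [-0.013, 0.436, 0.899, -0.045] [[475.3, 0.0, 277.6], [0.0, 475.3, 214.2], [0.0, 0.0, 1.0]]
side pump_grip [([0.542, -0.016, 0.176], 0.66)]
side pump_lever [([0.549, -0.014, 0.18], 0.73)]
side pump [([0.646, -0.019, 0.033], 0.74)]
side test_cap [([0.505, 0.297, 0.134], 0.7)]
side vent_cap [([0.407, 0.024, 0.018], 0.51), ([0.511, -0.271, 0.131], 0.45)]
side needle []
side cleaver []
side alcohol [([0.408, -0.48, 0.074], 0.81), ([0.503, 0.298, 0.134], 0.15)]
side screwdriver [([0.408, 0.025, 0.02], 0.6)]
side tape [([0.361, 0.199, 0.016], 0.63)]
side sleeve_dish [([0.377, -0.168, 0.005], 0.68)]
top [0.225, -0.019, 1.733] [0.07, -0.067, -0.695, 0.712] [[451.8, 0.0, 285.9], [0.0, 451.8, 210.6], [0.0, 0.0, 1.0]]
top pump_grip [([0.539, -0.025, 0.187], 0.97)]
top pump_lever [([0.536, -0.026, 0.189], 0.71)]
top pump [([0.645, -0.034, 0.009], 0.77)]
top test_cap [([0.503, 0.292, 0.137], 0.62)]
top vent_cap []
top needle []
top cleaver [([0.491, 0.563, 0.034], 0.58)]
top alcohol [([0.404, -0.485, 0.098], 0.63)]
top screwdriver [([0.403, 0.019, 0.023], 0.66)]
top tape [([0.641, -0.035, 0.012], 0.73), ([0.359, 0.198, 0.024], 0.7)]
top sleeve_dish [([0.504, 0.292, 0.136], 0.69), ([0.363, 0.198, 0.026], 0.57)]
1.2 [0.13927836 0.609298   0.30276278] [ 1.12126522e-01  9.93693936e-01  6.20881139e-05 -6.72854641e-06] [ 0.65945877  0.28619087 -0.09029359]
```

View pics/side0.png

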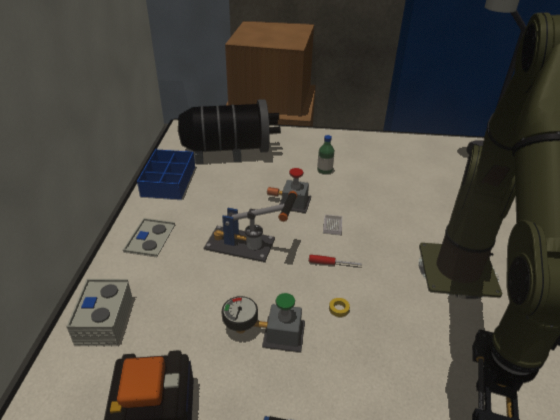

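View pics/top0.png

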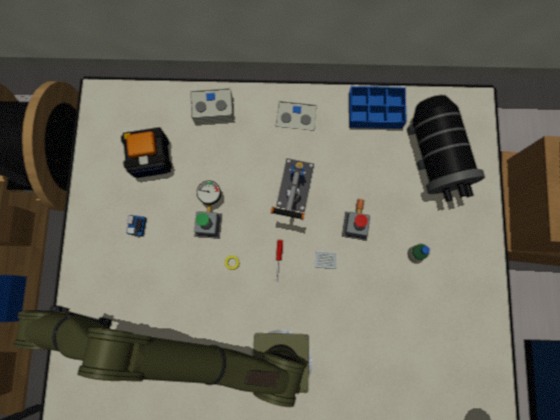

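Side view: green cap at about (285,301), grip at (289,206), red cap at (296,173). Top view: green (204,219), grip (289,212), red (361,221). The networks' points for green and grip agree with this. The side network's 0.51 "vent_cap" hit is really the screwdriver. Next I measure the pump's yaw.

```bash
cat > h.py <<'E'
from plant import r
import numpy as np,cv2
from scipy.spatial.transform import Rotation as R
def ray(c,px,z):
    k=r.get_calibration(c);K=np.array(k["intrinsics"]);d=np.linalg.inv(K)@[px[0],px[1],1]
    q=np.array(k["rotation"]);M=R.from_quat(q) if q.shape==(4,) else R.from_matrix(q)
    w=M.apply([d[0],-d[1],-d[2]]);e=np.array(k["eye"]);return e+w*(z-e[2])/w[2]
E
python3 - <<'E'
from h import *
r.snapshot("top");r.snapshot("side")
for c in("top","side"):
  for t,z in(("pump_grip",.187),("pump_lever",.187),("pump",.03),("test_cap",.134)):
    for d in r.silhouettes(c,t)[:1]:
        m=d["pixels"].astype(np.uint8);ys,xs=np.nonzero(m)
        b=cv2.boxPoints(cv2.minAreaRect(np.c_[xs,ys].astype(np.float32)))
        print(c,t,d["confidence"],m.sum(),np.round(ray(c,(xs.mean(),ys.mean()),z),3),[np.round(ray(c,p,z)[:2],3).tolist() for p in b])
for d in r.look_for("top","vent_cap"):print(d)
E
```

```text
top pump_grip 0.59 463 [ 0.566 -0.018  0.187] [[0.52, 0.052], [0.704, 0.022], [0.682, -0.1], [0.499, -0.067]]
top pump_lever 0.98 478 [ 0.565 -0.02   0.187] [[0.689, 0.052], [0.692, -0.065], [0.501, -0.069], [0.498, 0.046]]
top pump 0.73 1663 [ 0.645 -0.035  0.03 ] [[0.55, 0.056], [0.776, 0.017], [0.751, -0.114], [0.526, -0.073]]
top test_cap 0.57 124 [0.501 0.293 0.134] [[0.5, 0.321], [0.53, 0.294], [0.502, 0.264], [0.472, 0.291]]
side pump_grip 0.63 610 [0.566 0.01  0.187] [[0.688, 0.041], [0.504, -0.094], [0.473, 0.025], [0.647, 0.143]]
side pump_lever 0.85 574 [0.564 0.009 0.187] [[0.685, 0.04], [0.504, -0.094], [0.473, 0.023], [0.645, 0.141]]
side pump 0.62 2684 [ 0.649 -0.064  0.03 ] [[0.771, 0.025], [0.707, -0.451], [0.494, -0.292], [0.594, 0.124]]
side test_cap 0.73 2665 [0.63  0.059 0.134] [[0.738, 0.135], [0.682, -0.285], [0.49, -0.142], [0.579, 0.225]]
{'point': [0.5128, -0.2747, 0.1328], 'confidence': 0.42}
```

```bash
python3 - <<'E'
from h import *
a=cv2.imread("pics/top0.png")[140:240,180:390];b=cv2.imread("pics/side0.png")[150:270,190:320]
a=cv2.resize(a,None,fx=3.8,fy=3.8,interpolation=cv2.INTER_CUBIC)
cv2.imwrite("pics/c1.png",a);cv2.imwrite("pics/c2.png",cv2.resize(b,None,fx=5,fy=5,interpolation=cv2.INTER_CUBIC)[:600])
E
```

```text
(no output)
```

View pics/c1.png

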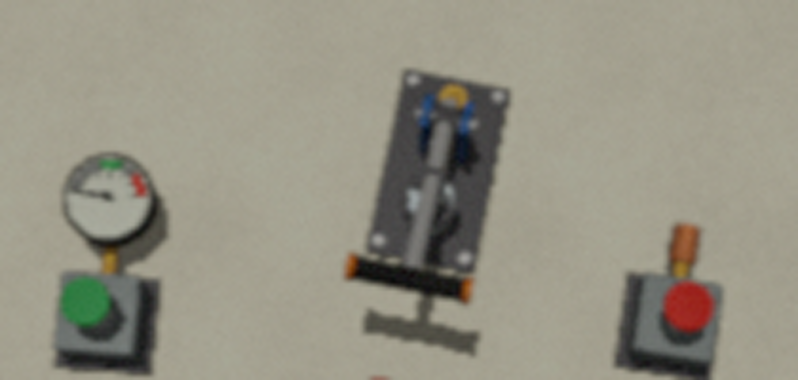

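View pics/c2.png

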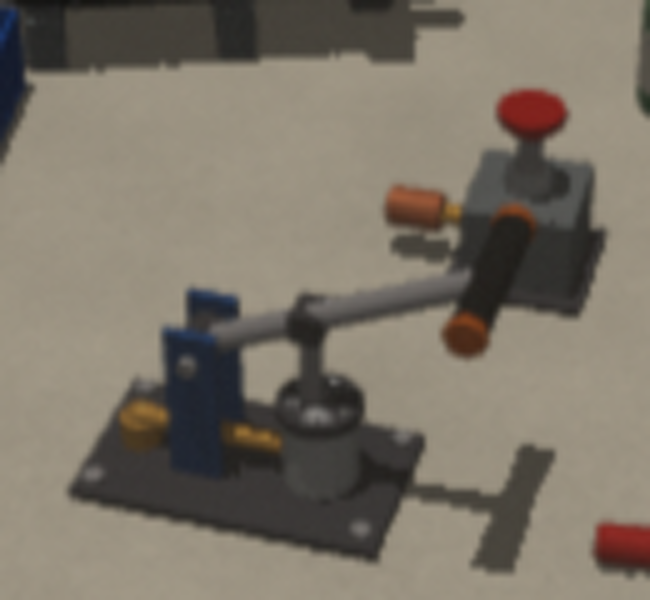

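Crops: in the top view the grip bar's centre is at (287.6,213.2), and in the side view at (287.8,206.4). The green cap in the top view is at (202.6,219.2). The needle is at rest.

```bash
python3 - <<'E'
from h import *
def tri(p,q):
    A=[];B=[]
    o=[]
    for c,x in(("top",p),("side",q)):
        a=ray(c,x,0);b=ray(c,x,.3);u=(b-a)/np.linalg.norm(b-a);P=np.eye(3)-np.outer(u,u);A.append(P);B.append(P@a)
    return np.linalg.lstsq(np.vstack(A),np.hstack(B),rcond=None)[0]
print("grip",tri((287.6,213.2),(287.8,206.4)),ray("top",(287.6,213.2),.187))
print("cap",tri((202.6,219.2),(285.3,300.5)),ray("top",(202.6,219.2),.134),ray("side",(285.3,300.5),.134))
l,rr=ray("top",(180+350/3.8,140+267/3.8),.187),ray("top",(180+468/3.8,140+289/3.8),.187)
print("bar",l,rr,np.linalg.norm(l-rr))
E
```

```text
grip [ 0.51994674 -0.01451919  0.18294651] [ 0.51986474 -0.01459111  0.187     ]
cap [0.50102159 0.29166807 0.12808264] [0.5004682 0.290483  0.134    ] [0.50030685 0.29700677 0.134     ]
bar [0.5289555  0.03969704 0.187     ] [ 0.51110142 -0.06894925  0.187     ] 0.11010351919824635
```

Call:
play_rows(translation=[[-0.03,-0.0308,0],[-0.03,-0.0308,0],[-0.03,-0.0308,0],[-0.03,-0.0308,0],[-0.03,-0.0308,0],[-0.03,-0.0308,0],[-0.03,-0.0308,0],[-0.03,-0.0308,0],[-0.03,-0.0308,0],[-0.03,-0.0308,0],[-0.03,-0.0308,0],[-0.03,-0.0308,0],[-0.03,-0.0308,0],[-0.03,-0.0308,0],[-0.03,-0.0308,0],[-0.03,-0.0308,0],[-0.03,-0.0308,0],[0,0,0],[0,0,0]], delta_rot=[[0,0,0],[0,0,0],[0,0,0],[0,0,0],[0,0,0],[0,0,0],[0,0,0],[0,0,0],[0,0,0],[0,0,0],[0,0,0],[0,0,0],[0,0,0],[0,0,0],[0,0,0],[0,0,0],[0,0,0],[0,0,0],[0,0,0]], grip=[-1,-1,-1,-1,-1,-1,-1,-1,-1,-1,-1,-1,-1,-1,-1,-1,-1,-1,-1])

```text
clock: 4.12
tool_pos: [0.5194, -0.0141, 0.3027]
eef_rot: [0.112, 0.994, 0.0, -0.0]
contact_force: [-0.7, -0.4, -0.2]
opening: 0.006
finger_force: 0.0
```

Call:
play_rows(translation=[[0,0,0.02],[0,0,0.02],[0.006,0,0.014],[0.005,0,0.013],[0.005,0,0.02],[0.003,0,0.02],[0.001,0,0.02],[0,0,0.015],[-0.001,0,0.01],[-0.001,0,0.004],[0,0,0],[0,0,0]], delta_rot=[[0,0,0],[0,0,0],[0,0,0],[0,0,0],[0,0,0],[0,0,0],[0,0,0],[0,0,0],[0,0,0],[0,0,0],[0,0,0],[0,0,0]], grip=[-1,-1,-1,-1,-1,-1,-1,-1,-1,-1,-1,-1])

```text
clock: 5.62
tool_pos: [0.4975, -0.0088, 0.147]
eef_rot: [0.11, 0.994, -0.001, -0.005]
contact_force: [-8.1, 1.1, 11.7]
opening: 0.004
finger_force: 5.2
```

```bash
python3 - <<'E'
from h import *
cv2.imwrite("pics/s1.png",cv2.resize(r.snapshot("side")[130:300,180:400],None,fx=3,fy=3));print(r.get_state()["contact_force"])
E
```

```text
[-8.66474845  1.66410382 10.28414432]
```

View pics/s1.png

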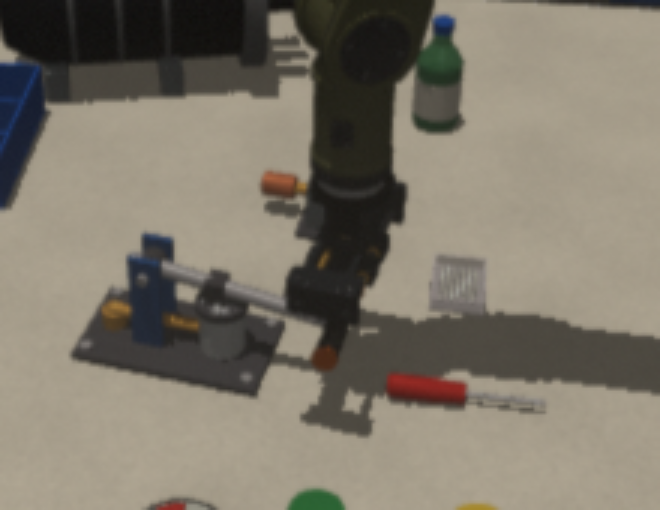

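The lever is down on its stop, with the tip about 4 mm on the near side of the bar. I'll shift the tip slightly towards +x for the next strokes.

Call:
play_rows(translation=[[-0.001,0,-0.015],[-0.001,0,-0.02],[-0.002,0,-0.02],[-0.003,0,-0.02],[-0.005,0,-0.02],[-0.005,0,-0.016],[-0.004,0,-0.02],[0,0,0],[0,0,0],[0,0,0],[0.004,0,0.014],[0.006,0,0.017],[0.004,0,0.02],[0.003,0,0.02],[0.001,0,0.02],[0,0,0.018],[0,0,0.014],[0,0,0.008],[0,0,0],[0,0,0]], delta_rot=[[0,0,0],[0,0,0],[0,0,0],[0,0,0],[0,0,0],[0,0,0],[0,0,0],[0,0,0],[0,0,0],[0,0,0],[0,0,0],[0,0,0],[0,0,0],[0,0,0],[0,0,0],[0,0,0],[0,0,0],[0,0,0],[0,0,0],[0,0,0]], grip=[-1,-1,-1,-1,-1,-1,-1,-1,-1,-1,-1,-1,-1,-1,-1,-1,-1,-1,-1,-1])

```text
clock: 8.18
tool_pos: [0.5015, -0.0112, 0.1464]
eef_rot: [0.112, 0.994, -0.001, -0.004]
contact_force: [-5.9, 0.7, 10.4]
opening: 0.007
finger_force: 5.3
```

Call:
play_rows(translation=[[-0.001,0,-0.015],[-0.001,0,-0.02],[-0.001,0,-0.02],[-0.003,0,-0.02],[-0.005,0,-0.02],[-0.005,0,-0.016],[-0.003,0,-0.02],[0,0,0],[0,0,0],[0,0,0]], delta_rot=[[0,0,0],[0,0,0],[0,0,0],[0,0,0],[0,0,0],[0,0,0],[0,0,0],[0,0,0],[0,0,0],[0,0,0]], grip=[-1,-1,-1,-1,-1,-1,-1,-1,-1,-1])

```text
clock: 9.43
tool_pos: [0.523, -0.0157, 0.2766]
eef_rot: [0.112, 0.994, -0.0, -0.001]
contact_force: [0.3, -0.9, -0.0]
opening: 0.005
finger_force: 0.0
```

```bash
python3 - <<'E'
from h import *
cv2.imwrite("pics/s2.png",cv2.resize(r.snapshot("side")[130:300,180:400],None,fx=3,fy=3));print(r.get_state()["contact_force"])
E
```

```text
[-0.64117107 -0.14785221 -0.33295145]
```

View pics/s2.png

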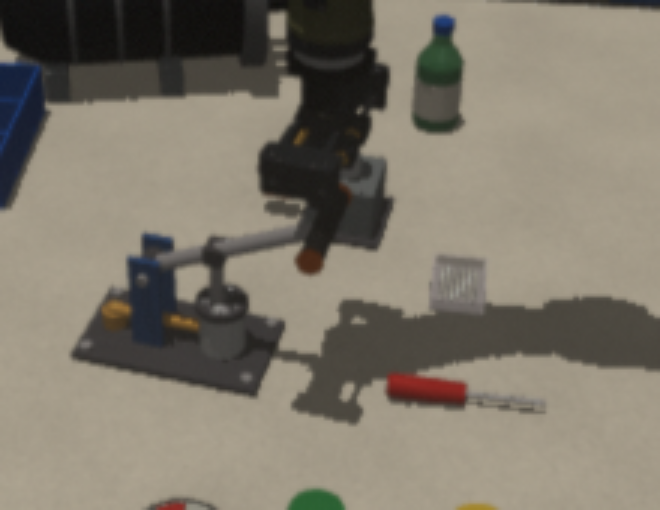

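Lever fully up and contact force zero. Now the third stroke, pressed slightly deeper.

Call:
play_rows(translation=[[0.004,0,0.014],[0.006,0,0.017],[0.004,0,0.02],[0.003,0,0.02],[0.001,0,0.02],[0,0,0.018],[0,0,0.014],[0,0,0.011],[0,0,0],[0,0,0]], delta_rot=[[0,0,0],[0,0,0],[0,0,0],[0,0,0],[0,0,0],[0,0,0],[0,0,0],[0,0,0],[0,0,0],[0,0,0]], grip=[-1,-1,-1,-1,-1,-1,-1,-1,-1,-1])

```text
clock: 10.72
tool_pos: [0.5028, -0.0115, 0.1453]
eef_rot: [0.112, 0.994, -0.001, -0.003]
contact_force: [-9.6, 0.6, 28.9]
opening: 0.006
finger_force: 14.7
```

Call:
play_rows(translation=[[-0.001,0,-0.018],[-0.001,0,-0.02],[-0.001,0,-0.02],[-0.003,0,-0.02],[-0.005,0,-0.02],[-0.005,0,-0.016],[-0.003,0,-0.026],[0,0,0],[0,0,0],[0,0,0]], delta_rot=[[0,0,0],[0,0,0],[0,0,0],[0,0,0],[0,0,0],[0,0,0],[0,0,0],[0,0,0],[0,0,0],[0,0,0]], grip=[-1,-1,-1,-1,-1,-1,-1,-1,-1,-1])

```text
clock: 11.98
tool_pos: [0.5239, -0.0159, 0.2826]
eef_rot: [0.112, 0.994, -0.0, -0.001]
contact_force: [0.0, -0.1, 0.2]
opening: 0.007
finger_force: 0.0
```

Call:
play_rows(translation=[[0.009,0.0297,0],[0.009,0.0297,0],[0.009,0.0297,0],[0.009,0.0297,0],[0.009,0.0297,0],[0.009,0.0297,0],[0.009,0.0297,0],[0.009,0.0297,0],[0.009,0.0297,0],[0.009,0.0297,0],[0,0,0],[0,0,0.025],[0,0,0.025],[0,0,0.024],[0,0,0],[0,0,0]], delta_rot=[[0,0,0],[0,0,0],[0,0,0],[0,0,0],[0,0,0],[0,0,0],[0,0,0],[0,0,0],[0,0,0],[0,0,0],[0,0,0],[0,0,0],[0,0,0],[0,0,0],[0,0,0],[0,0,0]], grip=[-1,-1,-1,-1,-1,-1,-1,-1,-1,-1,-1,-1,-1,-1,-1,-1])

```text
clock: 13.98
tool_pos: [0.5035, 0.293, 0.2102]
eef_rot: [0.113, 0.994, -0.0, 0.0]
contact_force: [0.2, -0.7, 0.1]
opening: 0.009
finger_force: 0.0
```

```bash
python3 - <<'E'
from h import *
a=cv2.resize(r.snapshot("side")[230:350,190:340],None,fx=4,fy=4)
cv2.imwrite("pics/s3.png",a);print(r.get_state()["contact_force"])
E
```

```text
[0.007305   0.86648708 0.30449074]
```

View pics/s3.png

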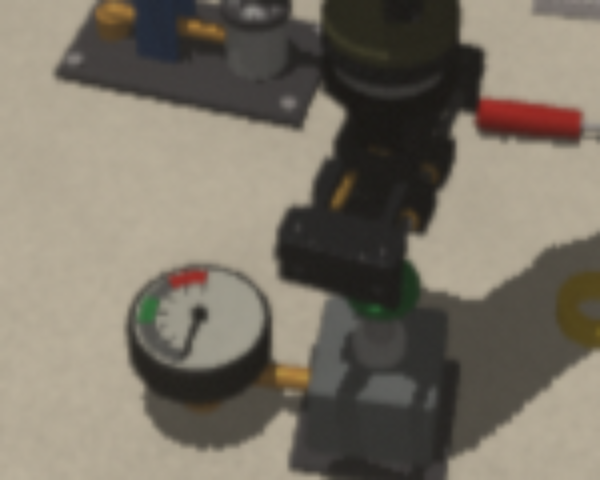

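The tip is over the green cap and the needle is at rest. I'll press slowly, watching the force.

Call:
play_rows(translation=[[0,0,0.006],[0,0,0.005],[0,0,0.004],[0,0,0.004],[0,0,0.003],[0,0,0.002],[0,0,0],[0,0,0]], delta_rot=[[0,0,0],[0,0,0],[0,0,0],[0,0,0],[0,0,0],[0,0,0],[0,0,0],[0,0,0]], grip=[-1,-1,-1,-1,-1,-1,-1,-1])

```text
clock: 15.02
tool_pos: [0.5033, 0.2937, 0.1862]
eef_rot: [0.112, 0.994, 0.0, 0.0]
contact_force: [-1.1, -1.1, 6.9]
opening: 0.005
finger_force: 3.5
```

Call:
play_rows(translation=[[0,0,0.002],[0,0,0.0013],[0,0,0],[0,0,0],[0,0,0]], delta_rot=[[0,0,0],[0,0,0],[0,0,0],[0,0,0],[0,0,0]], grip=[-1,-1,-1,-1,-1])

```text
clock: 15.65
tool_pos: [0.5032, 0.2937, 0.1831]
eef_rot: [0.112, 0.994, 0.0, 0.0]
contact_force: [-1.8, -0.9, 8.7]
opening: 0.005
finger_force: 4.1
```

```bash
python3 - <<'E'
from h import *
a=cv2.resize(r.snapshot("side")[230:350,190:340],None,fx=4,fy=4,interpolation=cv2.INTER_CUBIC)
cv2.imwrite("pics/s4.png",a);s=r.get_state();print(s["contact_force"],s["tool_pos"])
E
```

```text
[-1.30626015 -2.02000919  7.91684498] [0.50322087 0.29370809 0.18306438]
```

View pics/s4.png

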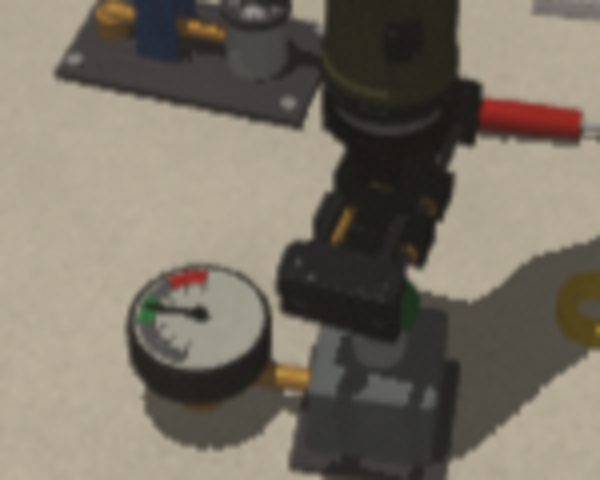

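The needle is in the green arc, near its middle. I'll hold for more than 2 s.

Call:
play_rows(translation=[[0,0,0],[0,0,0],[0,0,0],[0,0,0],[0,0,0],[0,0,0],[0,0,0],[0,0,0],[0,0,0],[0,0,0],[0,0,0],[0,0,0],[0,0,0],[0,0,0],[0,0,0],[0,0,0],[0,0,0],[0,0,0],[0,0,0],[0,0,0]], delta_rot=[[0,0,0],[0,0,0],[0,0,0],[0,0,0],[0,0,0],[0,0,0],[0,0,0],[0,0,0],[0,0,0],[0,0,0],[0,0,0],[0,0,0],[0,0,0],[0,0,0],[0,0,0],[0,0,0],[0,0,0],[0,0,0],[0,0,0],[0,0,0]], grip=[-1,-1,-1,-1,-1,-1,-1,-1,-1,-1,-1,-1,-1,-1,-1,-1,-1,-1,-1,-1])

```text
clock: 18.2
tool_pos: [0.5032, 0.2937, 0.1831]
eef_rot: [0.112, 0.994, 0.0, 0.0]
contact_force: [-1.2, -1.8, 8.0]
opening: 0.005
finger_force: 4.1
```

```bash
python3 - <<'E'
from h import *
s=r.get_state();print(s["clock"],s["contact_force"],s["tool_pos"]);print(r.finish_job())
E
```

```text
18.2 [-1.15007022 -1.7917591   7.95402168] [0.50321829 0.29374067 0.18307327]
the job is handed in; nothing more can be done
None
```

I gave the pump three full strokes, then pressed the green cap to about 15 mm (about 8 N, needle in the green arc), held it there for over 2.5 s, and handed the job in at 18.2 s still pressing; no verdict came back.

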